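# Push the tasting dishes home into their stalls

### The arm

A 6-joint arm with a two-finger parallel gripper is mounted at the origin on the work surface. World frame = base frame: x ahead of the robot, y to its left, z up, the work surface at z = 0. Lengths are in m, angles in degrees, forces in N, time in s.
With the tool pointing down it reaches from about 0.25 to 0.725 m from the base axis. Payload 9.7 kg.
Tool frame: the origin (TCP) lies between the finger pads; the fingertips stand 11 mm ahead of it and the grasp point (between the pads) lies 8 mm behind it; z points along the fingers, x is the direction in which the jaws open and shut, and the axes are right-handed (so a half turn about z gives the same grasp; the last joint's range is limited). The gripper opens to 85 mm and grips with 20 to 120 N. Pads are 22 mm wide; open, the fingers measure 114 mm over their backs; the gripper's body (76 mm by 85 mm) begins 54 mm behind the grasp point. The pads swing forward as they close: fully open they stand 13 mm farther back than shut.
Start: joints at [74.599, 4.979, 10.078, 95.1, 0, 90], TCP at [0.146, 0.53, 0.242] pointing down, gripper open.
Joint ranges: [-179.16, 179.16], [-48.56, 103.87], [-65.8, 70.77], [-126.05, 130.52], [-82.76, 87.17], [-180, 180]. Speed limits (degrees/s): [127.2, 127.2, 147.25, 180, 180, 180].

### API

Orientations are given as [roll, pitch, yaw] about the fixed x, y, z axes, in that order (R = Rz(yaw) Ry(pitch) Rx(roll)).
In Python, from workcell import get_obs, camera, job_done gives the robot as it stands.
- The arm moves only by the tool arm_command, never from a script. Its argument "increments" is a list of rows, each a list of 2 entries, a list of its own where there are three numbers: the shift along the tool's x, y, z in units of 25 mm (1.0 is 25 mm), then the turn about the tool's z in units of 6 degrees (1.0 is 6 degrees). In form: [[[dx, dy, dz], roll], ...]. A call has 1 to 5 rows; each row is the pose to reach, as a shift and turn from the pose measured when the call began, along the tool's axes at that moment; what a row does not reach only later rows make up. A row lasts 1/10 s, in which the tool goes at most 50 mm and 8.59 degrees, less where a joint would pass 70% of its speed; a pose out of reach is approached as far as the arm can. A call with a gripper value outside its range is refused whole. "claw" is the closure, from -1 (fully open) to 1 (shut), so that 0 is half open, set as the call begins (left out, the last holds). The fingers move at their own pace and stop on an object; "force" is the grip in N (left out, the last holds). Time passes only in rows, so rows that repeat a pose let the fingers close. It gives the time, the measured TCP pose, the force and the opening at its end, in the units of the state.
- get_obs(): the state, without advancing time (a new reading comes with each control period).
- camera(name): name is "side" or "top" or "wrist"; returns a dict with "frame" (480x640x3 uint8, red, green, blue), "range_z" (480x640 float32, m along the optical axis (not along the pixel's ray), 0 where there is no reading), "K" (3x3 intrinsics, pixels), "R" (3x3) and "t" (3): a world point X has camera coordinates R X + t; the wrist camera has in their place "hand_eye" (4x4, takes a point from camera to tool coordinates, whose origin is the TCP and whose axes are the tool frame's). Camera axes: x right, y down, z forward; pixel columns grow to the right and rows downward; lengths in m; the calibration is good to about 2 mm. A picture is of the moment at which its call begins: read the wrist's pose just before it.
- job_done(): hands the job in, once; it reports no verdict.
The state is a dict: "time": time; "q": joint angles; "qd": joint speeds; "joint_efforts": joint torques, N m; "ee_pos": TCP position; "tcp_rot": TCP orientation; "wrist_force": force on the tool from outside, world axes, zero at the start; "torque": the same for the moment, N m; "opening": finger opening in m.
Only numpy, scipy, OpenCV 4.12 (cv2) and the standard library are available. Lean on these libraries where they do the work, as an engineer would, in place of code of your own. Each camera call takes 0.05 s, during which the arm holds its last target.

### The job

Three small open-fronted stalls stand side by side on the tasting table; one already has its terracotta dish, and the two other dishes stand nearer to the robot. Push these two dishes along the table, one into each empty stall, until each rests against the back of its stall. Only push them: do not pick them up or tip them, and leave the dish already in its stall and the two foil-covered cups where they stand.

Things in the scene. Friction and masses are not known exactly. Their poses are not given: they have to be found in the camera images.
- dish_1: The first dish to push: empty round terracotta dish standing upright, 45 mm tall, 84 mm across the rim and 80 mm across the foot, 4 mm wall, roughly 0.25 kg; the origin is the centre of its underside, z up, its yaw means nothing. It starts nearer to the robot than the stalls, on the robot's left or right.
- dish_2: The second dish to push, the same as dish_1: empty round terracotta dish standing upright, 45 mm tall, 84 mm across the rim and 80 mm across the foot, 4 mm wall, roughly 0.25 kg; the origin is the centre of its underside, z up, its yaw means nothing. It starts on the other side from dish_1.
- dish_3: The dish already home in stall_1, the same as the two others: empty round terracotta dish standing upright, 45 mm tall, 84 mm across the rim and 80 mm across the foot, 4 mm wall, roughly 0.25 kg; the origin is the centre of its underside, z up, its yaw means nothing. To be left where it stands.
- stall_1: Taken stall, holding dish_3; may be left, middle or right in the row. Fixed white U-shaped frame, no floor, strips 20 mm tall, 12 mm thick, turned up to 0.25 rad. Origin on the table where a home dish's centre stands; x from the open front (on the robot's side) to the back, y across, z up. Inner faces: back x = +42 mm, sides y = -50, +50 mm; sides start at x = -10 mm. 
- stall_2: An empty stall. Fixed white U-shaped frame, no floor, strips 20 mm tall, 12 mm thick, turned up to 0.25 rad. Origin on the table where a home dish's centre stands; x from the open front (on the robot's side) to the back, y across, z up. Inner faces: back x = +42 mm, sides y = -50, +50 mm; sides start at x = -10 mm. Either dish may go into it.
- stall_3: The other empty stall. Fixed white U-shaped frame, no floor, strips 20 mm tall, 12 mm thick, turned up to 0.25 rad. Origin on the table where a home dish's centre stands; x from the open front (on the robot's side) to the back, y across, z up. Inner faces: back x = +42 mm, sides y = -50, +50 mm; sides start at x = -10 mm. Either dish may go into it.
- cup_1: A closed amber plastic cup with a foil cover, 100 mm tall, 48 mm across the foot and 72 mm across the cover; origin at the centre of its underside, z up. A bystander, to be left where it stands. It stands to the robot's right of the work.
- cup_2: A closed amber plastic cup with a foil cover, 100 mm tall, 48 mm across the foot and 72 mm across the cover; origin at the centre of its underside, z up. A bystander, to be left where it stands. It stands to the robot's left of the work.
There are look-alikes about, which are no part of the job. Leave any pink or turquoise look-alike of the dish_2 alone. What is shaped like the dish_1 but turquoise is not meant.

How it is judged (in metres and radians):
At the end, for the whole second after the job is handed in: Dishes 1 and 2 stand flat and at rest on the table, one in each empty stall, each within 5 mm of touching the back strip and between the side strips; dish 3 and the two cups are within 15 mm of where they started ((((x of dish_1 in the frame of stall_2 between -0.005 and 0.005 m and y of dish_1 in the frame of stall_2 between -0.012 and 0.012 m) and (x of dish_2 in the frame of stall_3 between -0.005 and 0.005 m and y of dish_2 in the frame of stall_3 between -0.012 and 0.012 m)) or ((x of dish_1 in the frame of stall_3 between -0.005 and 0.005 m and y of dish_1 in the frame of stall_3 between -0.012 and 0.012 m) and (x of dish_2 in the frame of stall_2 between -0.005 and 0.005 m and y of dish_2 in the frame of stall_2 between -0.012 and 0.012 m))) and height (world z) of each of dish_1, dish_2 below 0.005 m and angle between each of dish_1, dish_2's own z axis and vertical below 0.08 rad and linear speed of each of dish_1, dish_2 below 0.01 m/s and distance of each of dish_3, cup_1, cup_2 from where it was at the start of the episode below 0.015 m).
It fails at once if a dish to push is picked up (the centre of its underside more than 10 mm above the table) (height (world z) of any of dish_1, dish_2 above 0.01 m).
It fails at once if a dish to push is tipped by more than 0.25 rad (angle between any of dish_1, dish_2's own z axis and vertical above 0.25 rad).
It fails at once if the dish that is already in its stall (dish_3) is moved more than 15 mm or tipped by more than 0.25 rad (distance of dish_3 from where it was at the start of the episode above 0.015 m or angle between dish_3's own z axis and vertical above 0.25 rad).
It fails at once if a covered cup (cup_1) is moved more than 15 mm or tipped by more than 0.25 rad (distance of cup_1 from where it was at the start of the episode above 0.015 m or angle between cup_1's own z axis and vertical above 0.25 rad).
It fails at once if a covered cup (cup_2) is moved more than 15 mm or tipped by more than 0.25 rad (distance of cup_2 from where it was at the start of the episode above 0.015 m or angle between cup_2's own z axis and vertical above 0.25 rad).
It also fails if it takes over 72 s, if anything falls off the work surface, if the arm or the gripper's body presses on something with over 40 N, if the wrist force passes 120 N, or if a joint passes its speed limit or range.

## Working session

There is one attempt and no reset: what is moved stays moved. The work goes in short steps, Python scripts to look and compute and a tool call to move; the robot and the scene stay as the last step left them, time stands still between calls to the robot, and variables do not carry over. Pictures are saved under pics/ and viewed, and the job is handed in when it is done.

Besides the shell and the picture viewer there is one more tool, called after "Request:" as name(argument=value, ...) on one line, values as JSON. arm_command: Moves the arm, as the interface text tells. Its arguments: {"type":"object","properties":{"increments":{"type":"array"},"claw":{"type":"number"},"force":{"type":"number"}},"required":["increments"]}

```bash
mkdir -p pics; python3 - <<'E'
from workcell import get_obs,camera
import cv2,numpy as np,pickle
print(get_obs())
for n in ['top','side']:
    c=camera(n); pickle.dump(c,open(f'{n}0.pkl','wb'))
    cv2.imwrite(f'pics/{n}0.png',c['frame'][:,:,::-1]); print(n,c['K'],c['R'],c['t'])
E
```

```text
{'time': 0.0, 'q': array([7.45996557e+01, 5.01187230e+00, 1.00353982e+01, 9.50985702e+01,
       1.29500502e-03, 8.99987312e+01]), 'qd': array([-0.11052677,  0.04317008, -0.03661502,  0.09152768,  0.12353137,
       -0.05327392]), 'joint_efforts': array([-8.79950312e-04, -5.20386815e+01,  4.64806473e+01,  1.61459885e-02,
       -5.42958514e-05,  1.84361556e-05]), 'ee_pos': array([0.14599972, 0.53005953, 0.2415841 ]), 'tcp_rot': array([-1.79998703e+02,  7.50442762e-02,  7.46009245e+01]), 'wrist_force': array([-0.64578576,  0.2800803 ,  0.50800034]), 'torque': array([ 1.90599483e-04,  2.47602112e-02, -6.89050707e-05]), 'opening': 0.08571767794853684}
top [[452.12701059   0.         324.91603456]
 [  0.         452.12701059 240.42120943]
 [  0.           0.           1.        ]] [[ 0.00106404 -0.99951819 -0.03102009]
 [-0.98655802  0.0040197  -0.1633619 ]
 [ 0.16340788  0.03077694 -0.98607842]] [0.01924959 0.52801852 0.95704046]
side [[435.263745     0.         318.32721323]
 [  0.         435.263745   239.68149749]
 [  0.           0.           1.        ]] [[-0.99482519 -0.10113834  0.00968917]
 [-0.05766545  0.48353887 -0.87342135]
 [ 0.0836513  -0.86946029 -0.48686883]] [0.51321662 0.06258486 0.79455282]
```

View pics/top0.png

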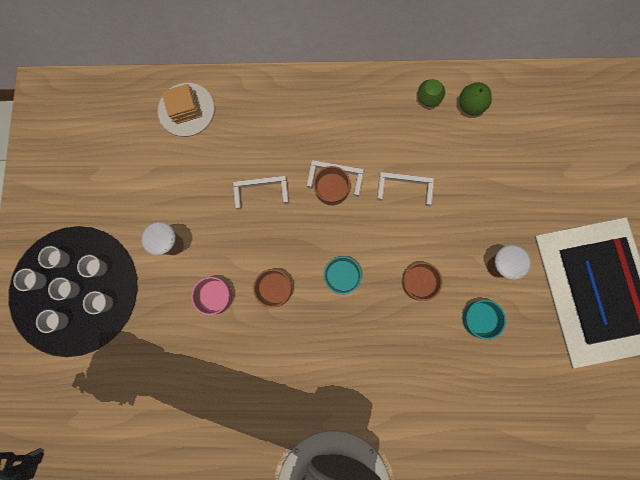

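View pics/side0.png

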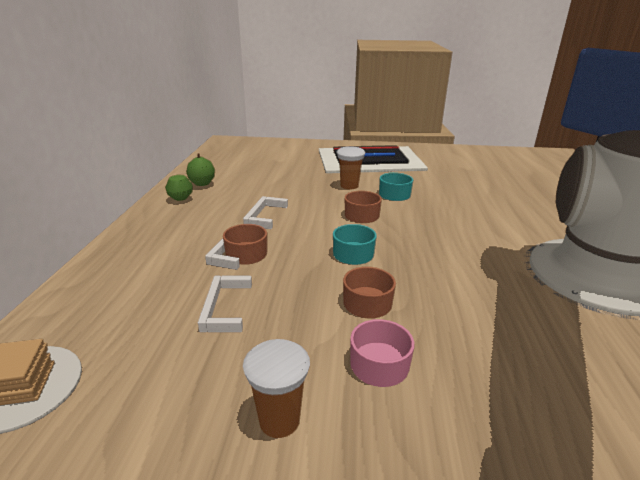

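Candidates in the top view:
- Terracotta dishes at (273,287) and (422,281) are the targets.
- The terracotta dish at (332,185), in the middle stall, is dish_3.
- The look-alikes are pink (212,296), turquoise (343,275) and turquoise (485,319).
- The cups are at (159,238) and (513,262).
- The empty stalls are at (260,190) and (405,188).

Next I measure them.

```bash
cat > h.py <<'E'
import numpy as np,cv2,pickle
from scipy.optimize import least_squares
def pts(c):
    z=c['range_z'];K=c['K'];v,u=np.mgrid[0:480,0:640]
    P=np.stack([(u-K[0,2])/K[0,0]*z,(v-K[1,2])/K[1,1]*z,z],-1)
    W=(P-c['t'])@c['R']; W[z==0]=np.nan
    return W
def ray(c,uv,zp):
    d=np.linalg.inv(c['K'])@np.array([uv[0],uv[1],1.]); o=-c['R'].T@c['t']; d=c['R'].T@d
    return o+d*(zp-o[2])/d[2]
def terra(c):
    h=cv2.cvtColor(c['frame'],cv2.COLOR_RGB2HSV); 
    return ((h[...,0]<11)|(h[...,0]>176))&(h[...,1]>110)&(h[...,2]>50)
def circ(p,r=None):
    f=lambda x:np.hypot(p[:,0]-x[0],p[:,1]-x[1])-x[2]
    return least_squares(f,[*p.mean(0)[:2],.042],loss='soft_l1',f_scale=.002).x
def blobs(m,a=150):
    n,l,s,ce=cv2.connectedComponentsWithStats(m.astype(np.uint8)); return [(l==i,ce[i],s[i,4]) for i in range(1,n) if s[i,4]>a]
def dishes(c):
    W=pts(c)
    for m,ce,a in blobs(terra(c)):
        p=W[m];p=p[~np.isnan(p[:,0])]
        if len(p)<50: continue
        r=p[(p[:,2]>.037)&(p[:,2]<.06)]
        out=[ce.round(),a,'zmax %.3f'%np.percentile(p[:,2],97)]
        # outer contour ray onto rim height
        cs,_=cv2.findContours(m.astype(np.uint8),cv2.RETR_EXTERNAL,cv2.CHAIN_APPROX_NONE)
        k=max(cs,key=len)[:,0,:]; e=cv2.minEnclosingCircle(k)
        if len(r)>20: out+=['rimfit',circ(r).round(4)]
        q=np.array([ray(c,x,.045) for x in k]); out+=['contour',circ(q).round(4)]
        print(*out)
E
python3 - <<'E'
from h import *
for n in ['top','side']:
    c=pickle.load(open(f'{n}0.pkl','rb')); print(n); dishes(c); W=pts(c)
    h=cv2.cvtColor(c['frame'],cv2.COLOR_RGB2HSV)
    m=(h[...,1]<40)&(h[...,2]>110)
    for b,ce,a in blobs(m,60):
        if not 60<a<1500: continue
        p=W[b];p=p[~np.isnan(p[:,0])]
        if len(p)<20: continue
        if p[:,0].mean()<.3: continue
        print('white',ce.round(),a,p.mean(0).round(3),'z',np.percentile(p[:,2],[10,50,90]).round(3))
E
```

```text
top
[331. 185.] 916 zmax 0.047 rimfit [0.6578 0.0047 0.0395] contour [0.6566 0.0042 0.0411]
[628. 276.] 529 zmax 0.024 contour [0.2818 0.3086 0.954 ]
[422. 281.] 1028 zmax 0.047 rimfit [ 0.4381 -0.1921  0.0394] contour [ 0.4382 -0.1921  0.0403]
[273. 288.] 972 zmax 0.047 rimfit [0.4239 0.1345 0.0392] contour [0.4239 0.1337 0.0401]
white [627.  26.] 125 [ 1.286 -0.944 -0.322] z [-0.358 -0.322 -0.286]
white [632.  49.] 87 [ 1.286 -1.041 -0.454] z [-0.482 -0.455 -0.425]
white [ 6. 80.] 161 [ 1.288  1.313 -0.605] z [-0.656 -0.613 -0.549]
white [190. 114.] 1199 [0.847 0.349 0.006] z [0.004 0.006 0.009]
white [  4. 136.] 678 [ 1.117  1.409 -0.749] z [-0.755 -0.749 -0.743]
white [336. 173.] 424 [ 0.69  -0.006  0.019] z [0.017 0.02  0.022]
white [406. 183.] 463 [ 0.665 -0.167  0.02 ] z [0.018 0.02  0.023]
white [260. 187.] 467 [0.659 0.17  0.02 ] z [0.017 0.02  0.022]
white [158. 238.] 857 [0.526 0.371 0.098] z [0.095 0.098 0.101]
white [512. 262.] 943 [ 0.473 -0.368  0.098] z [0.095 0.098 0.101]
white [ 51. 257.] 238 [0.494 0.634 0.042] z [0.029 0.034 0.057]
white [ 90. 266.] 264 [0.473 0.5
[... 261 characters left out ...]
043] z [0.029 0.05  0.056]
side
[362. 206.] 986 zmax 0.045 rimfit [ 0.4358 -0.1914  0.0394] contour [ 0.4374 -0.1499  0.0705]
[246. 243.] 1402 zmax 0.045 rimfit [0.6557 0.0059 0.0394] contour [0.6441 0.03   0.0592]
[368. 292.] 2195 zmax 0.045 rimfit [0.4219 0.1366 0.0393] contour [0.4234 0.1607 0.0578]
white [351. 153.] 322 [ 0.472 -0.357  0.094] z [0.085 0.097 0.1  ]
white [398. 164.] 664 [ 0.333 -0.543  0.008] z [0.004 0.008 0.01 ]
white [329. 160.] 370 [ 0.539 -0.551  0.008] z [0.006 0.008 0.009]
white [264. 211.] 599 [ 0.656 -0.162  0.014] z [0.006 0.016 0.02 ]
white [221. 258.] 505 [0.692 0.046 0.014] z [0.005 0.015 0.02 ]
white [221. 305.] 1386 [0.65  0.183 0.015] z [0.005 0.017 0.02 ]
```

```bash
cat >> h.py <<'E'
def stalls(c,zr=(.013,.027)):
    W=pts(c);h=cv2.cvtColor(c['frame'],cv2.COLOR_RGB2HSV)
    m=(h[...,1]<45)&(h[...,2]>105)
    for b,ce,a in blobs(m,100):
        p=W[b];p=p[~np.isnan(p[:,0])]
        if len(p)<20 or not(.55<p[:,0].mean()<.75 and abs(p[:,1].mean())<.3): continue
        v,u=np.nonzero(b)
        q=np.array([ray(c,x,.02) for x in np.c_[u,v]])[:,:2]
        q=q[(W[b][:,2]>zr[0])]
        (x,y),(w,hh),ang=cv2.minAreaRect((q*1000).astype(np.float32))
        if w<hh: ang+=90; w,hh=hh,w   # long side direction=ang
        t=np.radians(ang-90); 
        while t>np.pi/2:t-=np.pi
        while t<-np.pi/2:t+=np.pi
        # robust yaw from back strip: points in far 12mm
        e=np.array([np.cos(t),np.sin(t)]);n=np.array([-e[1],e[0]])
        for _ in range(5):
            s=q@e; bk=q[(s>s.max()-.013)&(abs(q@n-np.median(q@n))<.05)]
            vx,vy,_,_=cv2.fitLine((bk*1000).astype(np.float32),cv2.DIST_L2,0,.01,.01).ravel()
            if vy<0:vx,vy=-vx,-vy
            t=np.arctan2(-vx,vy); e=np.array([np.cos(t),np.sin(t)]);n=np.array([-e[1],e[0]])
        s=q@e;l=q@n
        mid=np.median(bk@e)  # centre of back strip = x 48mm
        yc=(np.percentile(l,.7)+np.percentile(l,99.3))/2
        O=e*(mid-.048)+n*yc
        print('stall px',ce.round(),'rect',np.round([x,y,w,hh],1),'yaw',t.round(3),'origin',O.round(4),'span',np.ptp(s).round(4),np.ptp(l).round(4))
E
python3 - <<'E'
from h import *
for n in ['top','side']:
    c=pickle.load(open(f'{n}0.pkl','rb')); print(n); stalls(c,(.017,.03) if n=='side' else (.013,.03))
E
```

```text
top
stall px [336. 173.] rect [680.7  -3.3 122.8  63.3] yaw -0.203 origin [0.6603 0.0009] span 0.0649 0.1231
stall px [406. 183.] rect [ 653.8 -165.4  122.7   63.4] yaw -0.128 origin [ 0.632  -0.1626] span 0.0636 0.1228
stall px [260. 187.] rect [648.3 170.1 123.4  62.6] yaw 0.114 origin [0.6258 0.1674] span 0.0627 0.1233
side
stall px [264. 211.] rect [ 651.2 -161.1  129.7   64.1] yaw -0.121 origin [ 0.6292 -0.1592] span 0.0655 0.1298
stall px [221. 257.] rect [698.9  39.   91.2  47.9] yaw 0.606 origin [0.6723 0.0209] span 0.0492 0.0914
stall px [221. 305.] rect [645.1 174.3 124.9  63.4] yaw 0.117 origin [0.6228 0.1707] span 0.0635 0.1247
```

```bash
cat >> h.py <<'E'
def delta(x,y,z,yaw):
    """needed increment in move units from the present pose"""
    from workcell import get_obs
    from scipy.spatial.transform import Rotation as Ro
    o=get_obs(); R=Ro.from_euler('xyz',o['tcp_rot'],degrees=True).as_matrix()
    d=R.T@(np.array([x,y,z])-o['ee_pos'])/.025
    dy=(yaw-o['tcp_rot'][2]+180)%360-180
    print('t',o['time'],o['ee_pos'].round(4),o['tcp_rot'].round(2),'F',o['wrist_force'].round(1),'open',round(o['opening'],4),'INC',d.round(2),'turn',round(-dy/6,2))
E
python3 -c "
from h import *
delta(.349,.123,.2,99.5)"
```

```text
t 0.1 [0.146  0.5301 0.2416] [-1.80e+02  7.00e-02  7.46e+01] F [ 0.8 -0.6  0.1] open 0.0853 INC [-13.54  12.15   1.68] turn -4.15
```

```bash
python3 - <<'E'
import pickle,cv2,numpy as np
c=pickle.load(open('top0.pkl','rb'))['frame'][:,:,::-1]
cv2.imwrite('pics/crop0.png',cv2.resize(c[150:340,190:510],None,fx=2.5,fy=2.5,interpolation=cv2.INTER_CUBIC))
E
```

```text
(no output)
```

View pics/crop0.png

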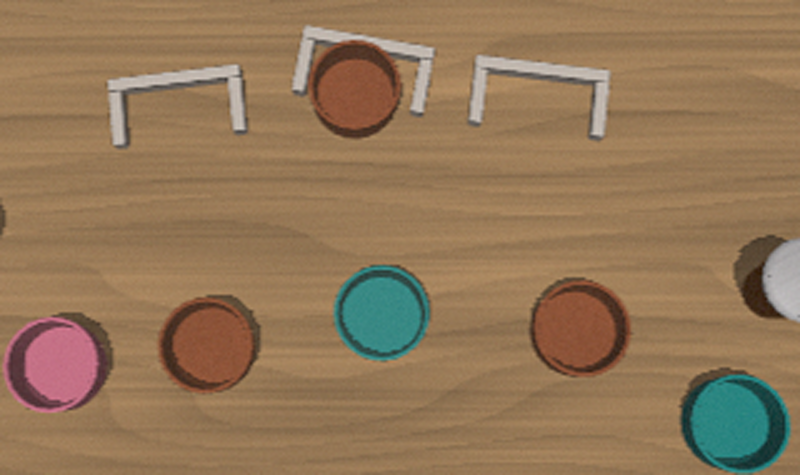

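The crop shows the two free terracotta dishes at crop (208,343) and (580,328). Dish_3 is in the middle stall and the left and right stalls are empty, so the choice holds. I'll start with the left dish.

Request:
arm_command(increments=[[[-1.5, 1.35, 0.2], -0.8], [[-3, 2.7, 0.4], -1.6], [[-4.5, 4.05, 0.6], -2.4], [[-6, 5.4, 0.8], -3.2], [[-7.5, 6.7, 1], -4.1]], claw=-0.41)

```text
time: 0.6
ee_pos: [0.2567, 0.3056, 0.2166]
tcp_rot: [-180.0, 0.1, 99.4]
wrist_force: [0.7, 0.1, 1.0]
opening: 0.0597
```

```bash
python3 -c "
from h import *
delta(.349,.123,.2,99.5)"
```

```text
t 0.6 [0.2567 0.3056 0.2166] [-1.7997e+02  7.0000e-02  9.9440e+01] F [0.7 0.1 1. ] open 0.0597 INC [-7.81  2.44  0.67] turn -0.01
```

Request:
arm_command(increments=[[[-1.6, 0.5, 0.13], 0], [[-3.2, 1, 0.3], 0], [[-4.8, 1.5, 0.4], 0], [[-6.4, 2, 0.5], 0], [[-7.8, 2.44, 0.67], 0]])

```text
time: 1.1
ee_pos: [0.3493, 0.1214, 0.2001]
tcp_rot: [180.0, 0.1, 99.4]
wrist_force: [1.1, 0.2, -0.3]
opening: 0.0602
```

Request:
arm_command(increments=[[[0, 0, 1.2], 0], [[0, 0, 2.4], 0], [[0, 0, 3.6], 0], [[0, 0, 4.4], 0], [[0, 0, 4.8], 0]])

```text
time: 1.6
ee_pos: [0.3483, 0.1208, 0.0781]
tcp_rot: [-179.8, 0.1, 99.4]
wrist_force: [-0.9, 1.0, 0.4]
opening: 0.0605
```

```bash
python3 - <<'E'
from h import *
from workcell import camera
delta(.349,.123,.023,99.5)
for n in ['top','side']:
    c=camera(n);cv2.imwrite(f'pics/{n}1.png',c['frame'][:,:,::-1]); dishes(c)
E
```

```text
t 1.6 [0.3483 0.1208 0.0781] [-1.7985e+02  1.0000e-01  9.9410e+01] F [-0.9  1.   0.4] open 0.0605 INC [0.09 0.05 2.2 ] turn -0.02
[331. 185.] 899 zmax 0.047 rimfit [0.6579 0.0045 0.0395] contour [0.657  0.0041 0.0409]
[628. 276.] 532 zmax 0.024 contour [0.2821 0.311  0.9565]
[422. 281.] 1027 zmax 0.046 rimfit [ 0.4379 -0.1919  0.0394] contour [ 0.438  -0.1922  0.0404]
[276. 285.] 523 zmax 0.047 rimfit [0.4239 0.1349 0.0393] contour [0.4289 0.127  0.0336]
[362. 206.] 988 zmax 0.045 rimfit [ 0.4358 -0.1913  0.0394] contour [ 0.4372 -0.1493  0.0706]
[246. 243.] 1404 zmax 0.045 rimfit [0.6556 0.0058 0.0394] contour [0.6445 0.0302 0.0593]
[368. 292.] 2217 zmax 0.045 rimfit [0.4218 0.1364 0.0395] contour [0.4231 0.1605 0.058 ]
```

View pics/side1.png

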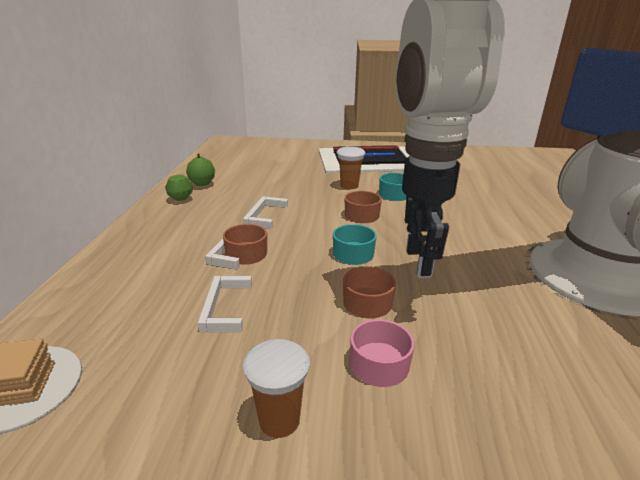

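The open fingers hang behind the left dish, at about (428,265) in the side picture, with nothing underneath. I descend.

Request:
arm_command(increments=[[[0.05, 0, 0.9], 0], [[0.09, 0, 1.6], 0], [[0.09, 0, 2.0], 0], [[0.09, 0, 2.18], 0], [[0.09, 0, 2.18], 0]])

```text
time: 2.2
ee_pos: [0.3483, 0.1231, 0.025]
tcp_rot: [-179.9, 0.1, 99.4]
wrist_force: [-1.2, 0.1, -0.1]
opening: 0.0602
```

```bash
python3 - <<'E'
from h import *
delta(.3825,.1287,.023,99.5)
E
```

```text
t 2.2 [0.3483 0.1231 0.025 ] [-1.7989e+02  9.0000e-02  9.9420e+01] F [-1.2  0.1 -0.1] open 0.0602 INC [-0.    1.39  0.08] turn -0.01
```

Request:
arm_command(increments=[[[0, 0.4, 0.05], 0], [[0, 0.7, 0.05], 0], [[0, 1.0, 0.05], 0], [[0, 1.2, 0.05], 0], [[0, 1.4, 0.05], 0]])

```text
time: 2.7
ee_pos: [0.3834, 0.1289, 0.0236]
tcp_rot: [-179.9, 0.1, 99.4]
wrist_force: [-1.7, -1.7, 0.8]
opening: 0.0602
```

Request:
arm_command(increments=[[[0, 0.3, 0], 0], [[0, 0.6, 0], 0], [[0, 0.9, 0], 0], [[0, 1.2, 0], 0], [[0, 1.5, 0], 0]])

```text
time: 3.2
ee_pos: [0.4209, 0.1351, 0.0235]
tcp_rot: [-179.9, 0.1, 99.4]
wrist_force: [-1.5, -0.6, 0.9]
opening: 0.0603
```

```bash
python3 - <<'E'
from h import *
from workcell import camera
delta(.5847,.1624,.023,99.5)
for n in ['top','side']:
    c=camera(n);cv2.imwrite(f'pics/{n}2.png',c['frame'][:,:,::-1]); dishes(c)
E
```

```text
t 3.2 [0.4209 0.1351 0.0235] [-1.7986e+02  1.0000e-01  9.9410e+01] F [-1.5 -0.6  0.9] open 0.0603 INC [0.01 6.64 0.  ] turn -0.01
[331. 186.] 910 zmax 0.047 rimfit [0.6577 0.0044 0.0395] contour [0.6562 0.0037 0.0413]
[628. 276.] 527 zmax 0.024 contour [0.2851 0.2902 0.9353]
[281. 267.] 152 zmax 0.048 rimfit [0.4607 0.141  0.0383] contour [0.4704 0.1145 0.0171]
[421. 281.] 1022 zmax 0.046 rimfit [ 0.4381 -0.1921  0.0394] contour [ 0.4383 -0.1921  0.0404]
[246. 243.] 1403 zmax 0.045 rimfit [0.6556 0.0058 0.0394] contour [0.6435 0.0302 0.0594]
[343. 293.] 2095 zmax 0.045 rimfit [0.4599 0.1438 0.0395] contour [0.4591 0.1678 0.0574]
```

View pics/side2.png

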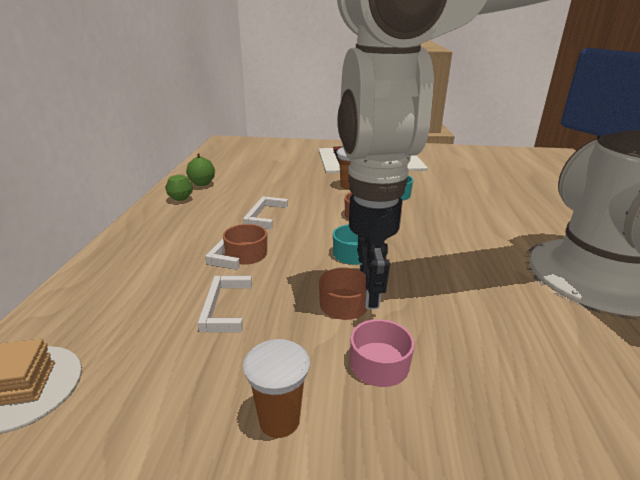

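The dish slides upright in the cradle, now at about (345,293) in the side picture. In the side view it is 0.165 m from home and the heading is right.

Request:
arm_command(increments=[[[0, 0.4, 0], 0], [[0, 0.8, 0], 0], [[0, 1.2, 0], 0], [[0, 1.6, 0], 0], [[0, 2.0, 0], 0]])

```text
time: 3.8
ee_pos: [0.4716, 0.1435, 0.0234]
tcp_rot: [-179.9, 0.1, 99.4]
wrist_force: [-2.2, 0.0, 0.3]
opening: 0.0601
```

Request:
arm_command(increments=[[[0, 0.4, 0], 0], [[0, 0.8, 0], 0], [[0, 1.2, 0], 0], [[0, 1.6, 0], 0], [[0, 1.9, 0], 0]])

```text
time: 4.3
ee_pos: [0.5194, 0.1514, 0.0233]
tcp_rot: [-179.9, 0.1, 99.4]
wrist_force: [-1.5, -0.3, 1.5]
opening: 0.0603
```

```bash
python3 - <<'E'
from h import *
from workcell import camera
delta(.5847,.1624,.023,99.5)
for n in ['top','side']:
    c=camera(n);cv2.imwrite(f'pics/{n}3.png',c['frame'][:,:,::-1]); dishes(c)
E
```

```text
t 4.3 [0.5194 0.1514 0.0233] [-1.7991e+02  1.0000e-01  9.9400e+01] F [-1.5 -0.3  1.5] open 0.0603 INC [0.01 2.65 0.01] turn -0.02
[332. 185.] 911 zmax 0.047 rimfit [0.6579 0.0045 0.0395] contour [0.6566 0.0038 0.0411]
[628. 276.] 526 zmax 0.024 contour [0.2803 0.3167 0.9621]
[421. 281.] 1022 zmax 0.047 rimfit [ 0.4381 -0.192   0.0395] contour [ 0.4387 -0.192   0.0402]
[362. 206.] 984 zmax 0.045 rimfit [ 0.4359 -0.1914  0.0394] contour [ 0.4365 -0.1494  0.0704]
[246. 243.] 1406 zmax 0.045 rimfit [0.6556 0.0058 0.0394] contour [0.6451 0.0302 0.0593]
[279. 295.] 2017 zmax 0.045 rimfit [0.5578 0.16   0.0394] contour [0.5542 0.1851 0.0566]
```

View pics/side3.png

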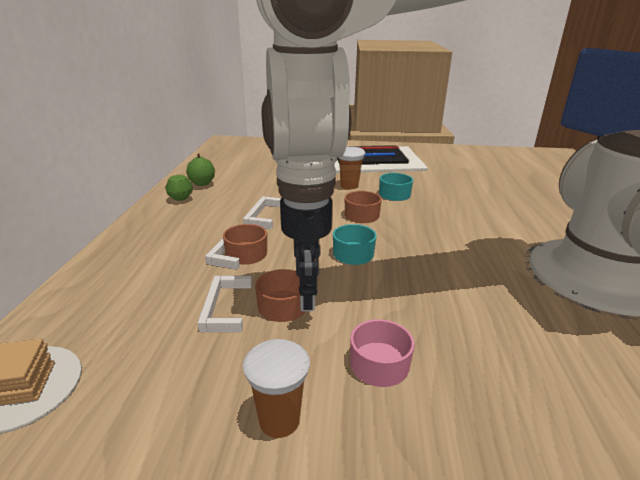

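Request:
arm_command(increments=[[[0, 0.4, 0], 0], [[0, 0.8, 0], 0], [[0, 1.2, 0], 0], [[0, 1.6, 0], 0], [[0, 1.8, 0], 0]])

```text
time: 4.9
ee_pos: [0.565, 0.1589, 0.0231]
tcp_rot: [-179.9, 0.1, 99.4]
wrist_force: [-1.3, -0.0, 0.2]
opening: 0.0601
```

Request:
arm_command(increments=[[[0, 0.12, 0], 0], [[0, 0.24, 0], 0], [[0, 0.36, 0], 0], [[0, 0.48, 0], 0], [[0, 0.6, 0], 0]])

```text
time: 5.4
ee_pos: [0.5799, 0.1614, 0.0231]
tcp_rot: [-180.0, 0.1, 99.4]
wrist_force: [-1.1, 0.4, 0.6]
opening: 0.0601
```

```bash
python3 - <<'E'
from h import *
from workcell import camera
delta(.5847,.1624,.023,99.5)
for n in ['side']:
    c=camera(n);cv2.imwrite(f'pics/{n}4.png',c['frame'][:,:,::-1]); dishes(c); stalls(c,(.017,.03))
E
```

```text
t 5.4 [0.5799 0.1614 0.0231] [-1.7995e+02  1.0000e-01  9.9390e+01] F [-1.1  0.4  0.6] open 0.0601 INC [0.01 0.19 0.01] turn -0.02
[362. 206.] 990 zmax 0.045 rimfit [ 0.4359 -0.1913  0.0393] contour [ 0.4375 -0.1498  0.0708]
[238. 245.] 773 zmax 0.045 rimfit [0.656  0.0062 0.039 ] contour [0.6541 0.0438 0.0445]
[239. 296.] 1802 zmax 0.045 rimfit [0.6169 0.1697 0.0394] contour [0.6099 0.1914 0.0545]
stall px [261. 206.] rect [ 667.4 -172.4   85.2   32.6] yaw -1.448 origin [ 0.6617 -0.1356] span 0.0326 0.0852
stall px [221. 257.] rect [699.5  38.3  89.4  47.9] yaw 1.132 origin [0.676  0.0123] span 0.064 0.0774
stall px [216. 315.] rect [647.  173.5 124.6  63.1] yaw 0.12 origin [0.6229 0.1706] span 0.0634 0.1246
```

View pics/side4.png

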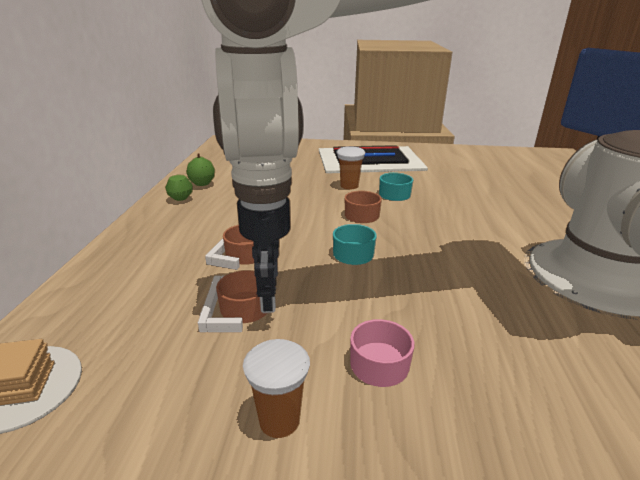

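About 6 mm remain. I creep forward until the force shows contact with the back strip.

Request:
arm_command(increments=[[[0, 0.04, 0], 0], [[0, 0.08, 0], 0], [[0, 0.12, 0], 0], [[0, 0.16, 0], 0], [[0, 0.18, 0], 0]])

```text
time: 5.95
ee_pos: [0.5848, 0.1622, 0.0231]
tcp_rot: [-180.0, 0.1, 99.4]
wrist_force: [-0.9, 0.7, -0.3]
opening: 0.0602
```

Request:
arm_command(increments=[[[0, 0.04, 0], 0], [[0, 0.06, 0], 0]])

```text
time: 6.15
ee_pos: [0.5864, 0.1625, 0.0231]
tcp_rot: [-180.0, 0.1, 99.4]
wrist_force: [-2.3, 0.1, -0.5]
opening: 0.06
```

Request:
arm_command(increments=[[[0, 0.04, 0], 0], [[0, 0.06, 0], 0]])

```text
time: 6.35
ee_pos: [0.5875, 0.1627, 0.023]
tcp_rot: [-179.9, 0.1, 99.4]
wrist_force: [-4.6, -0.7, 2.0]
opening: 0.06
```

Request:
arm_command(increments=[[[0, 0.03, 0], 0], [[0, 0.04, 0], 0]])

```text
time: 6.55
ee_pos: [0.5877, 0.1627, 0.023]
tcp_rot: [-179.8, 0.1, 99.4]
wrist_force: [-7.2, -1.5, 4.1]
opening: 0.0602
```

```bash
python3 - <<'E'
from h import *
from workcell import camera
delta(.5847,.1624,.023,99.5)
c=camera('side');dishes(c)
E
```

```text
t 6.55 [0.5877 0.1627 0.023 ] [-1.7982e+02  1.0000e-01  9.9400e+01] F [-7.2 -1.5  4.1] open 0.0602 INC [ 0.01 -0.12 -0.  ] turn -0.02
[362. 206.] 984 zmax 0.045 rimfit [ 0.436  -0.1913  0.0393] contour [ 0.4369 -0.1498  0.0704]
[235. 246.] 547 zmax 0.045 rimfit [0.6562 0.0067 0.0387] contour [0.6601 0.0502 0.038 ]
[234. 296.] 1742 zmax 0.045 rimfit [0.6243 0.1709 0.0395] contour [0.6174 0.1919 0.0544]
```

The force climbs to 7 N and the motion has stalled, so the dish is against the back strip. I back straight off, then rise.

Request:
arm_command(increments=[[[0, -0.3, 0], 0], [[0, -0.9, 0], 0], [[0, -1.8, 0], 0], [[0, -2.7, 0], 0], [[0, -3.2, 0], 0]])

```text
time: 7.1
ee_pos: [0.5074, 0.1494, 0.0233]
tcp_rot: [-179.8, 0.1, 99.4]
wrist_force: [0.6, 0.5, -0.2]
opening: 0.0601
```

Request:
arm_command(increments=[[[0, -0.5, -1.2], 0], [[0, -0.5, -2.8], 0], [[0, -0.5, -4.4], 0], [[0, -0.5, -6], 0], [[0, -0.5, -6.6], 0]])

```text
time: 7.6
ee_pos: [0.4966, 0.148, 0.193]
tcp_rot: [179.8, 0.1, 99.4]
wrist_force: [1.4, 0.6, -0.1]
opening: 0.0602
```

```bash
python3 - <<'E'
from h import *
from workcell import camera
# R: pre point and approach direction
delta(.368,-.204,.19,95.2)
for n in ['top','side']:
    c=camera(n);cv2.imwrite(f'pics/{n}5.png',c['frame'][:,:,::-1]); dishes(c); stalls(c,(.017,.03))
E
```

```text
t 7.6 [0.4966 0.148  0.193 ] [1.7978e+02 6.0000e-02 9.9400e+01] F [ 1.4  0.6 -0.1] open 0.0602 INC [-13.05  -7.38   0.1 ] turn 0.7
[332. 185.] 917 zmax 0.046 rimfit [0.6578 0.0046 0.0395] contour [0.6563 0.004  0.0409]
[261. 197.] 737 zmax 0.046 rimfit [0.6266 0.1698 0.0395] contour [0.6268 0.1632 0.0377]
[628. 276.] 527 zmax 0.024 contour [0.2669 0.3978 1.0442]
[422. 281.] 1020 zmax 0.047 rimfit [ 0.438  -0.192   0.0394] contour [ 0.4381 -0.1922  0.0403]
stall px [336. 173.] rect [680.7  -3.3 122.8  63.3] yaw -0.2 origin [0.6602 0.0009] span 0.0645 0.123
stall px [406. 183.] rect [ 653.8 -165.4  122.7   63.3] yaw -0.128 origin [ 0.632  -0.1626] span 0.0633 0.1228
stall px [279. 184.] rect [668.4 131.6  92.4  46. ] yaw -0.636 origin [0.6418 0.1514] span 0.0462 0.0924
[362. 206.] 987 zmax 0.045 rimfit [ 0.436  -0.1914  0.0395] contour [ 0.4371 -0.1496  0.0706]
[246. 243.] 1401 zmax 0.045 rimfit [0.6556 0.0059 0.0394] contour [0.6448 0.0305 0.059 ]
[239. 295.] 2211 zmax 0.045 rimfit [0.6244 0.171  0.0394] contour [0.6166 0.1911 0.0554]
stall px [264. 211.] rect [ 651.1 -161.9  128.1   64.1] yaw -0.137 origin [ 0.6289 -0.1588] span 0.0642 0.1282
stall px [221. 257.] rect [699.2  38.6  90.3  47.9] yaw 0.609 origin [0.6728 0.0204] span 0.0491 0.0905
stall px [216. 320.] rect [643.3 190.2  92.7  63.2] yaw 0.136 origin [0.6208 0.1904] span 0.0631 0.0929
```

View pics/top5.png

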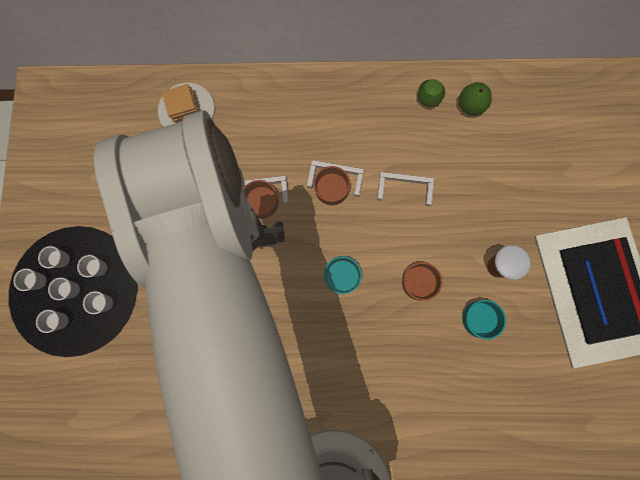

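In the top picture the left dish at (261,197) sits against its back strip, and dish_3 and the cups have not moved. Next is the right dish at (422,281).

Request:
arm_command(increments=[[[-1.6, -0.9, 0], 0.2], [[-3.2, -1.8, 0], 0.4], [[-4.8, -2.7, 0], 0.6], [[-6.4, -3.6, 0], 0.7], [[-8, -4.5, 0], 0.7]])

```text
time: 8.2
ee_pos: [0.4171, -0.069, 0.1897]
tcp_rot: [179.9, 0.0, 95.2]
wrist_force: [1.7, -0.5, 0.4]
opening: 0.0603
```

```bash
python3 -c "
from h import *
delta(.363,-.1984,.19,95.2)"
```

```text
t 8.2 [ 0.4171 -0.069   0.1897] [1.7988e+02 4.0000e-02 9.5210e+01] F [ 1.7 -0.5  0.4] open 0.0603 INC [-4.96 -2.62 -0.01] turn 0.0
```

Request:
arm_command(increments=[[[-1.4, -0.7, 0], 0], [[-2.8, -1.5, 0], 0], [[-4, -2.1, 0], 0], [[-4.96, -2.62, 0], 0], [[-4.96, -2.62, 0], 0]])

```text
time: 8.7
ee_pos: [0.3616, -0.2004, 0.1883]
tcp_rot: [179.9, 0.0, 95.0]
wrist_force: [0.1, 0.7, -0.0]
opening: 0.0599
```

Request:
arm_command(increments=[[[0, 0, 1.2], 0], [[0, 0, 2.4], 0], [[0, 0, 3.6], 0], [[0, 0, 4.2], 0], [[0, 0, 4.4], 0]])

```text
time: 9.2
ee_pos: [0.3609, -0.1996, 0.0763]
tcp_rot: [-179.9, -0.1, 95.0]
wrist_force: [0.6, 0.4, -0.3]
opening: 0.0605
```

```bash
python3 - <<'E'
from h import *
from workcell import camera
delta(.363,-.1984,.023,95.2)
for n in ['top','side']:
    c=camera(n);cv2.imwrite(f'pics/{n}6.png',c['frame'][:,:,::-1]); dishes(c)
E
```

```text
t 9.2 [ 0.3609 -0.1996  0.0763] [-1.7992e+02 -5.0000e-02  9.5030e+01] F [ 0.6  0.4 -0.3] open 0.0605 INC [0.04 0.09 2.13] turn -0.03
[332. 185.] 915 zmax 0.047 rimfit [0.6577 0.0046 0.0393] contour [0.6567 0.0039 0.041 ]
[260. 199.] 886 zmax 0.047 rimfit [0.6266 0.1695 0.0394] contour [0.6255 0.1671 0.0411]
[628. 276.] 535 zmax 0.024 contour [0.2905 0.2625 0.9072]
[421. 281.] 845 zmax 0.046 rimfit [ 0.4378 -0.1919  0.0394] contour [ 0.4377 -0.1907  0.0397]
[362. 207.] 992 zmax 0.045 rimfit [ 0.436  -0.1915  0.0394] contour [ 0.4357 -0.1483  0.0702]
[246. 243.] 1406 zmax 0.045 rimfit [0.6556 0.0058 0.0395] contour [0.6439 0.0304 0.0593]
[239. 295.] 2204 zmax 0.045 rimfit [0.6243 0.1709 0.0394] contour [0.6172 0.1911 0.0552]
```

View pics/side6.png

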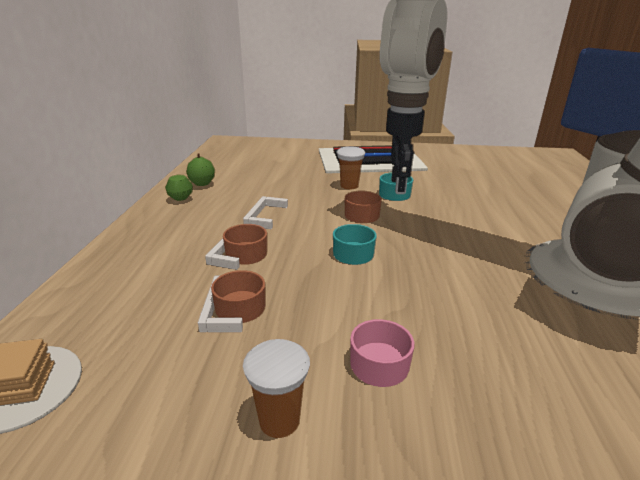

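View pics/top6.png

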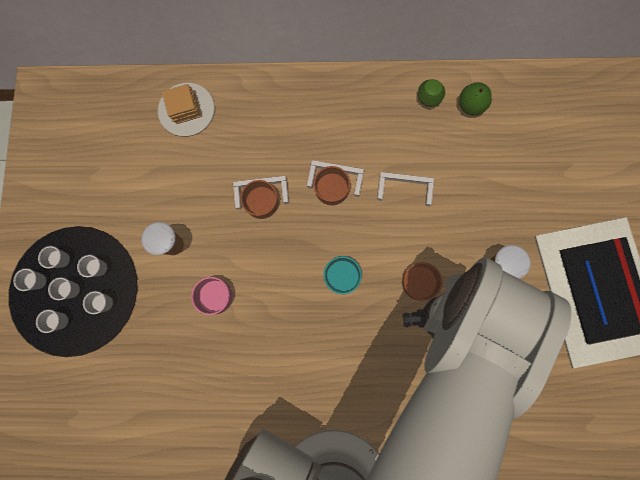

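The left dish at (260,199) sits square in its stall. The fingers hang behind the right dish at about (415,318) in the top picture, clear of the turquoise dish. I descend.

Request:
arm_command(increments=[[[0.04, 0.05, 0.9], 0], [[0.04, 0.05, 1.6], 0], [[0.04, 0.05, 2.0], 0], [[0.04, 0.05, 2.12], 0], [[0.04, 0.05, 2.12], 0]])

```text
time: 9.8
ee_pos: [0.3633, -0.1992, 0.0258]
tcp_rot: [179.9, 0.0, 95.0]
wrist_force: [0.1, 0.2, -0.5]
opening: 0.0602
```

Request:
arm_command(increments=[[[0, 0.3, 0], 0], [[0, 0.6, 0], 0], [[0, 0.9, 0], 0], [[0, 1.15, 0], 0], [[0, 1.4, 0], 0]])

```text
time: 10.3
ee_pos: [0.3988, -0.1961, 0.0258]
tcp_rot: [179.9, 0.0, 95.0]
wrist_force: [-1.0, -0.2, 0.4]
opening: 0.0599
```

```bash
python3 - <<'E'
from h import *
from workcell import camera
delta(.5217,-.1556,.023,95.2)
for n in ['side']:
    c=camera(n);cv2.imwrite(f'pics/{n}7.png',c['frame'][:,:,::-1]); dishes(c)
E
```

```text
t 10.3 [ 0.3988 -0.1961  0.0258] [1.7995e+02 5.0000e-02 9.5040e+01] F [-1.  -0.2  0.4] open 0.0599 INC [1.18 5.04 0.12] turn -0.03
[361. 207.] 926 zmax 0.045 rimfit [ 0.4372 -0.191   0.0394] contour [ 0.4355 -0.1486  0.0707]
[246. 243.] 1406 zmax 0.045 rimfit [0.6556 0.006  0.0394] contour [0.6444 0.0302 0.0591]
[239. 295.] 2208 zmax 0.045 rimfit [0.6244 0.171  0.0394] contour [0.6171 0.1911 0.0553]
```

Request:
arm_command(increments=[[[0.08, 0.34, 0.02], 0], [[0.16, 0.68, 0.04], 0], [[0.24, 1.02, 0.06], 0], [[0.32, 1.36, 0.08], 0], [[0.4, 1.7, 0.1], 0]])

```text
time: 10.85
ee_pos: [0.4415, -0.1821, 0.0234]
tcp_rot: [179.9, 0.1, 95.0]
wrist_force: [-2.7, -1.1, 3.0]
opening: 0.0602
```

Request:
arm_command(increments=[[[0.08, 0.34, 0], 0], [[0.16, 0.68, 0], 0], [[0.24, 1.02, 0], 0], [[0.32, 1.36, 0], 0], [[0.4, 1.7, 0], 0]])

```text
time: 11.35
ee_pos: [0.4837, -0.1682, 0.0233]
tcp_rot: [179.9, 0.0, 95.1]
wrist_force: [-1.8, -0.8, 1.9]
opening: 0.0601
```

```bash
python3 - <<'E'
from h import *
from workcell import camera
delta(.5217,-.1556,.023,95.2)
for n in ['top','side']:
    c=camera(n);cv2.imwrite(f'pics/{n}8.png',c['frame'][:,:,::-1]); dishes(c)
E
```

```text
t 11.35 [ 0.4837 -0.1682  0.0233] [1.7993e+02 5.0000e-02 9.5050e+01] F [-1.8 -0.8  1.9] open 0.0601 INC [0.37 1.56 0.01] turn -0.02
[332. 185.] 904 zmax 0.047 rimfit [0.6578 0.0046 0.0395] contour [0.6546 0.0043 0.0401]
[260. 199.] 888 zmax 0.047 rimfit [0.6266 0.1694 0.0394] contour [0.6232 0.1676 0.0406]
[397. 238.] 235 zmax 0.047 rimfit [ 0.5225 -0.1629  0.039 ] contour [ 0.531  -0.1412  0.0228]
[628. 276.] 530 zmax 0.024 contour [0.2817 0.3137 0.9591]
[321. 210.] 918 zmax 0.045 rimfit [ 0.5226 -0.162   0.0395] contour [ 0.5177 -0.1209  0.0691]
[246. 243.] 1400 zmax 0.045 rimfit [0.6556 0.0056 0.0394] contour [0.6447 0.0303 0.0588]
[239. 295.] 2208 zmax 0.045 rimfit [0.6243 0.171  0.0394] contour [0.6172 0.1912 0.0552]
```

View pics/side8.png

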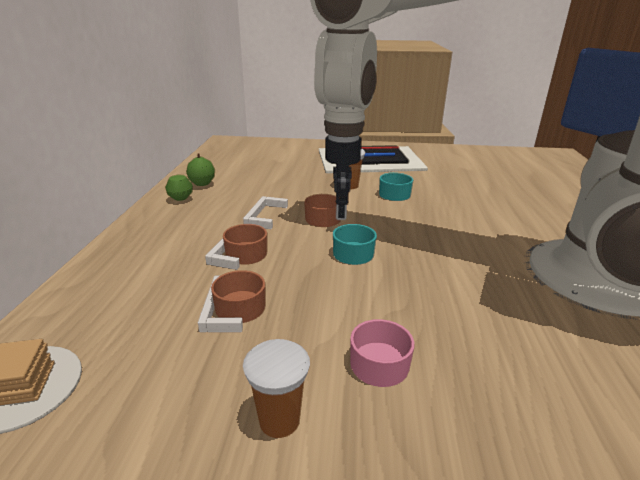

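The dish tracks the fingers at about (322,210) in the side view. I finish the oblique leg.

Request:
arm_command(increments=[[[0.06, 0.34, 0], 0], [[0.12, 0.68, 0], 0], [[0.18, 1.0, 0], 0], [[0.24, 1.3, 0], 0], [[0.29, 1.56, 0], 0]])

```text
time: 11.95
ee_pos: [0.523, -0.1571, 0.0232]
tcp_rot: [179.9, 0.0, 95.1]
wrist_force: [-0.5, -0.0, -0.1]
opening: 0.0601
```

```bash
python3 - <<'E'
from h import *
from workcell import camera
delta(.5915,-.1664,.023,95.2)
for n in ['top','side']:
    c=camera(n);cv2.imwrite(f'pics/{n}9.png',c['frame'][:,:,::-1]); dishes(c)
E
```

```text
t 11.95 [ 0.523  -0.1571  0.0232] [1.799e+02 3.000e-02 9.510e+01] F [-0.5 -0.  -0.1] open 0.0601 INC [-0.62  2.7   0.01] turn -0.02
[332. 185.] 890 zmax 0.047 rimfit [0.6579 0.0044 0.0394] contour [0.6563 0.0041 0.0406]
[260. 199.] 867 zmax 0.047 rimfit [0.6268 0.1695 0.0395] contour [0.6258 0.1686 0.0411]
[390. 222.] 175 zmax 0.048 rimfit [ 0.5617 -0.153   0.04  ] contour [ 0.5706 -0.1277  0.0185]
[628. 276.] 531 zmax 0.024 contour [0.2987 0.1881 0.8325]
[302. 212.] 912 zmax 0.045 rimfit [ 0.5616 -0.1511  0.0395] contour [ 0.5551 -0.1105  0.0682]
[246. 243.] 1405 zmax 0.045 rimfit [0.6557 0.0059 0.0394] contour [0.6448 0.0301 0.0589]
[239. 295.] 2215 zmax 0.045 rimfit [0.6243 0.171  0.0394] contour [0.617  0.191  0.0553]
```

View pics/top9.png

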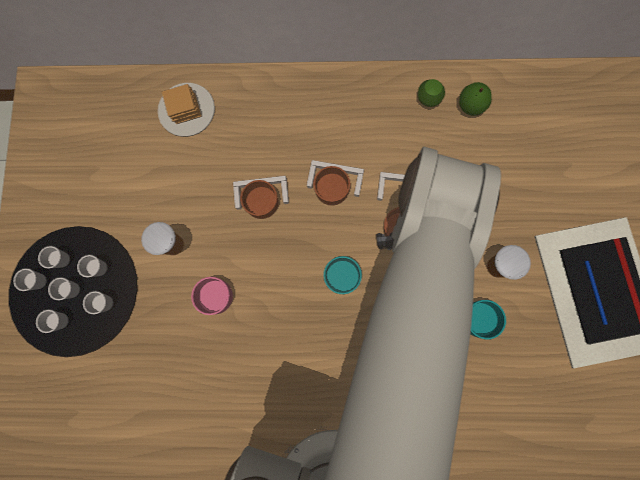

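Request:
arm_command(increments=[[[-0.08, 0.36, 0], 0], [[-0.16, 0.72, 0], 0], [[-0.24, 1.08, 0], 0], [[-0.32, 1.44, 0], 0], [[-0.4, 1.8, 0], 0]])

```text
time: 12.55
ee_pos: [0.5698, -0.1631, 0.0233]
tcp_rot: [179.9, 0.0, 95.1]
wrist_force: [-1.1, 0.1, -0.8]
opening: 0.0602
```

```bash
python3 - <<'E'
from h import *
from workcell import camera
delta(.5915,-.1664,.023,95.2)
for n in ['side']:
    c=camera(n);cv2.imwrite(f'pics/{n}10.png',c['frame'][100:340,150:470,::-1].repeat(2,0).repeat(2,1)); dishes(c)
E
```

```text
t 12.55 [ 0.5698 -0.1631  0.0233] [1.7987e+02 3.0000e-02 9.5120e+01] F [-1.1  0.1 -0.8] open 0.0602 INC [-0.21  0.85  0.02] turn -0.01
[283. 209.] 839 zmax 0.045 rimfit [ 0.6072 -0.1575  0.0395] contour [ 0.5948 -0.1186  0.0674]
[246. 243.] 1401 zmax 0.045 rimfit [0.6556 0.0058 0.0395] contour [0.6445 0.0302 0.0593]
[239. 295.] 2207 zmax 0.045 rimfit [0.6243 0.171  0.0394] contour [0.6172 0.1911 0.0553]
```

View pics/side10.png

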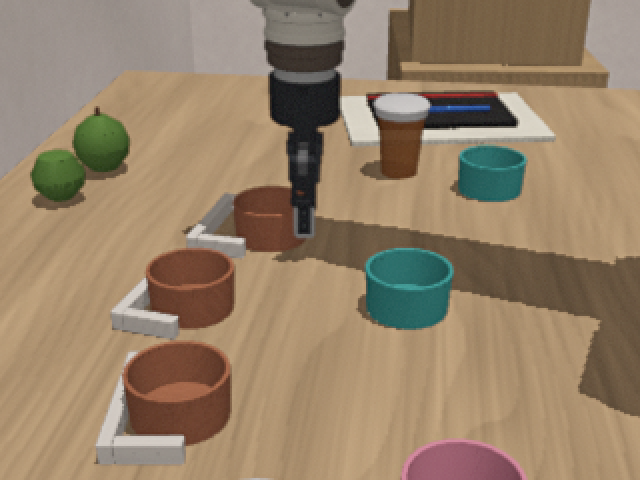

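The dish is entering the right stall cleanly, with about 22 mm to go.

Request:
arm_command(increments=[[[-0.04, 0.16, 0], 0], [[-0.08, 0.32, 0], 0], [[-0.11, 0.46, 0], 0], [[-0.14, 0.6, 0], 0], [[-0.16, 0.7, 0], 0]])

```text
time: 13.1
ee_pos: [0.589, -0.1658, 0.0234]
tcp_rot: [179.8, 0.1, 95.1]
wrist_force: [-1.1, 0.1, -0.6]
opening: 0.06
```

Request:
arm_command(increments=[[[-0.01, 0.04, 0], 0], [[-0.02, 0.08, 0], 0], [[-0.03, 0.12, 0], 0]])

```text
time: 13.4
ee_pos: [0.592, -0.1662, 0.0235]
tcp_rot: [179.8, 0.1, 95.1]
wrist_force: [-1.3, -0.3, 0.1]
opening: 0.06
```

Request:
arm_command(increments=[[[-0.01, 0.04, 0], 0], [[-0.01, 0.07, 0], 0]])

```text
time: 13.6
ee_pos: [0.5938, -0.1664, 0.0234]
tcp_rot: [179.8, 0.1, 95.1]
wrist_force: [-0.3, 0.5, -0.3]
opening: 0.06
```

```bash
python3 - <<'E'
from h import *
from workcell import camera
delta(.5915,-.1664,.023,95.2)
c=camera('side'); dishes(c)
E
```

```text
t 13.6 [ 0.5938 -0.1664  0.0234] [1.798e+02 5.000e-02 9.512e+01] F [-0.3  0.5 -0.3] open 0.06 INC [ 0.01 -0.09  0.02] turn -0.01
[272. 207.] 748 zmax 0.045 rimfit [ 0.6312 -0.1604  0.0392] contour [ 0.6122 -0.1298  0.0648]
[246. 243.] 1404 zmax 0.045 rimfit [0.6556 0.0058 0.0394] contour [0.6446 0.0302 0.0593]
[239. 295.] 2213 zmax 0.045 rimfit [0.6243 0.171  0.0394] contour [0.6168 0.191  0.0554]
```

Request:
arm_command(increments=[[[0, 0.04, 0], 0], [[-0.01, 0.07, 0], 0]])

```text
time: 13.85
ee_pos: [0.5947, -0.1662, 0.0233]
tcp_rot: [179.9, 0.0, 95.1]
wrist_force: [-8.6, 1.0, 4.0]
opening: 0.0602
```

Request:
arm_command(increments=[[[0, 0.03, 0], 0], [[-0.01, 0.05, 0], 0]])

```text
time: 14.05
ee_pos: [0.5947, -0.1662, 0.0232]
tcp_rot: [-179.9, -0.0, 95.1]
wrist_force: [-11.3, 1.0, 4.7]
opening: 0.0603
```

The force reached 11 N with no further motion, so it is in contact. I back off and rise.

Request:
arm_command(increments=[[[0, -0.3, 0], 0], [[0, -0.9, 0], 0], [[0, -1.8, 0], 0], [[0, -2.7, 0], 0], [[0, -3.2, 0], 0]])

```text
time: 14.55
ee_pos: [0.5138, -0.1735, 0.0235]
tcp_rot: [-180.0, -0.0, 95.1]
wrist_force: [-0.9, -0.5, 0.3]
opening: 0.0601
```

Request:
arm_command(increments=[[[0, -0.5, -1.2], 0], [[0, -0.5, -2.8], 0], [[0, -0.5, -4.4], 0], [[0, -0.5, -6], 0], [[0, -0.5, -6.6], 0]])

```text
time: 15.05
ee_pos: [0.5027, -0.175, 0.1932]
tcp_rot: [179.7, 0.1, 95.1]
wrist_force: [-0.2, -0.1, -0.9]
opening: 0.0601
```

Request:
arm_command(increments=[[[1, -1.5, 0], 0], [[2, -3, 0], 0], [[3, -4, 0], 0], [[4, -4.6, 0], 0], [[4, -4.6, 0], 0]])

```text
time: 15.55
ee_pos: [0.378, -0.0841, 0.1933]
tcp_rot: [179.6, 0.2, 95.2]
wrist_force: [0.9, 0.0, 0.3]
opening: 0.0602
```

```bash
python3 - <<'E'
from h import *
from workcell import camera
delta(.4,0,.2,95.2)
for n in ['top','side']:
    c=camera(n);cv2.imwrite(f'pics/{n}11.png',c['frame'][:,:,::-1]); dishes(c); stalls(c,(.017,.03))
    W=pts(c);h=cv2.cvtColor(c['frame'],cv2.COLOR_RGB2HSV)
    for b,ce,a in blobs((h[...,1]<40)&(h[...,2]>110),200):
        p=W[b];p=p[p[:,2]>.09]
        if len(p)>100 and a<1500: print('cup',ce.round(),p.mean(0).round(3))
E
```

```text
t 15.55 [ 0.378  -0.0841  0.1933] [1.7957e+02 1.6000e-01 9.5180e+01] F [0.9 0.  0.3] open 0.0602 INC [ 3.27  1.18 -0.27] turn -0.0
[332. 185.] 909 zmax 0.047 rimfit [0.6578 0.0045 0.0395] contour [0.6566 0.0035 0.041 ]
[405. 195.] 959 zmax 0.047 rimfit [ 0.6334 -0.1611  0.0394] contour [ 0.6322 -0.1607  0.0412]
[259. 199.] 869 zmax 0.047 rimfit [0.6266 0.1694 0.0394] contour [0.6258 0.1684 0.041 ]
[628. 276.] 533 zmax 0.024 contour [0.2886 0.2663 0.9114]
stall px [336. 173.] rect [680.9  -3.3 122.8  63. ] yaw -0.203 origin [0.6604 0.0009] span 0.0644 0.1231
stall px [385. 182.] rect [ 671.8 -121.1   81.5   43.8] yaw 1.395 origin [ 0.6538 -0.1571] span 0.0571 0.0649
stall px [279. 185.] rect [651.4 143.9  70.5  61.8] yaw 0.031 origin [0.6297 0.1411] span 0.0606 0.0741
stall px [427. 187.] rect [ 649.2 -201.9   63.1   48.9] yaw -0.222 origin [ 0.6281 -0.1981] span 0.0624 0.0535
stall px [238. 191.] rect [643.7 207.6  63.   47.3] yaw 0.223 origin [0.6225 0.2034] span 0.062 0.0533
cup [158. 238.] [0.526 0.371 0.098]
cup [512. 262.] [ 0.473 -0.368  0.098]
[275. 207.] 925 zmax 0.045 rimfit [ 0.6313 -0.1603  0.0394] contour [ 0.6213 -0.1293  0.0625]
[246. 243.] 1402 zmax 0.045 rimfit [0.6556 0.0059 0.0394] contour [0.6447 0.0304 0.0589]
[239. 295.] 2210 zmax 0.045 rimfit [0.6244 0.1711 0.0394] contour [0.617  0.1911 0.0554]
stall px [257. 219.] rect [ 670.7 -123.3   94.9   49.8] yaw 1.299 origin [ 0.6501 -0.1492] span 0.0724 0.0707
stall px [221. 257.] rect [698.5  39.5  92.6  47.9] yaw 0.152 origin [0.6665 0.0259] span 0.0608 0.0862
stall px [217. 320.] rect [642.9 190.4  92.4  63.6] yaw 0.131 origin [0.6206 0.1905] span 0.0632 0.0935
cup [415.  10.] [ 0.378 -0.048  0.421]
cup [350. 153.] [ 0.471 -0.357  0.097]
```

View pics/top11.png

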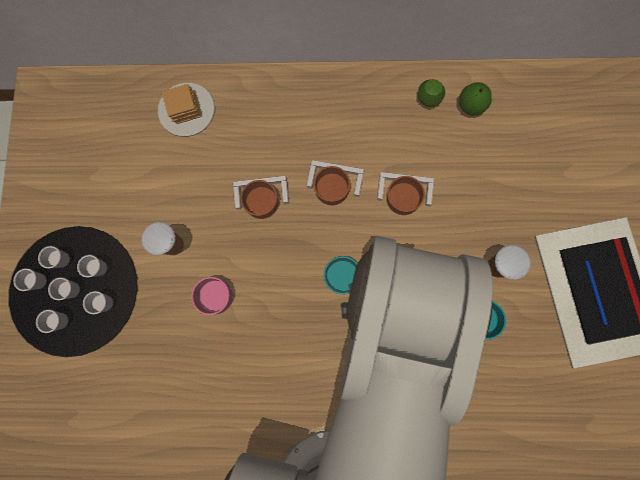

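View pics/side11.png

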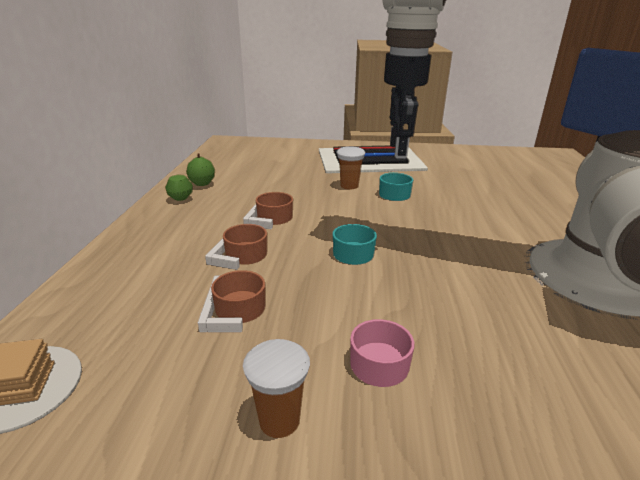

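Both dishes sit in their stalls, at (260,199) and (405,195) in the top view. Dish_3 and the cups are unchanged, so I hand in.

```bash
python3 -c "
from workcell import job_done
print(job_done())"
```

```text
the job is handed in; nothing more can be done
None
```

I pushed the two terracotta dishes into the left and right empty stalls, using the open fingers as a cradle, and handed the job in at about 15.7 s. Each push ended when the force rose (7 N on the left, 11 N on the right) and the arm stopped moving, meaning the dish was against the back strip.

**Last checks:**
- **Pushed dishes:** in the top view both centres are within about 1.5 mm of home front to back and about 2 mm sideways, standing flat (rim height about 45 mm).
- **Dish_3:** its measured position is unchanged.
- **Cups:** both measure unchanged in the top view. In the last side view only cup_1 was measured automatically, and the picture shows cup_2 still standing in its place.

**Disagreements:**
- **Cameras:** the top and side cameras differ by 2–4 mm in absolute position, so I compared each dish with its stall within the same view.
- **Stall fits:** with the dishes home, the automatic fits of the two filled stalls no longer worked. The comparison uses the stall positions measured while they were empty.

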